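Lock the jar clamp of a shaker with its castle nut

ROBOT

A 7-joint arm with a two-finger parallel gripper is mounted at the origin on the work surface. World frame = base frame: x ahead of the robot, y to its left, z up, the work surface at z = 0. Lengths are in mm, angles in rad, forces in N, time in s.
With the tool pointing down it reaches from about 400 to 900 mm from the base axis. Payload 5.6 kg.
Tool frame: the origin (TCP) lies midway between the tips of the shut fingers; the grasp point (between the pads) lies 19 mm behind it; x points along the fingers, y is the direction in which the jaws open and shut, and the axes are right-handed (so a half turn about x gives the same grasp; the last joint's range is limited). The gripper opens to 92 mm and grips with 3 to 60 N. Pads are 20 mm wide; open, the fingers measure 128 mm over their backs; the gripper's body (75 mm by 189 mm) begins 69 mm behind the grasp point.
Start: joints at [-1.317, 0.468, -0.012, 1.603, 0.006, 1.071, -0.056], TCP at [190.141, 621.575, 214.592] pointing down, gripper open.
Joint ranges: [-2.53, 2.53], [-0.31, 2.02], [-1.57, 1.55], [0.28, 2.44], [-1.29, 4.43], [0.15, 1.84], [-2.92, 2.92]. Speed limits (rad/s): [2.57, 2.57, 3.14, 3.14, 3.14, 3.14, 3.14].

INTERFACE

Orientations are given as a rotation vector (axis times angle).
In Python, from cell import robot, grip, kin, viewer gives the robot as it stands. Calls block until the motion is done:
- robot.movep(position, orientation): joint-space move of the TCP to a pose.
- robot.servo_line(position, feed=150, rotation=None): straight line of the TCP; rotation=None keeps the orientation; feed is the mean speed in mm/s.
- robot.goto_joints(angles): joint-space move.
- grip(opening, newtons=None): opening from 0.0 (shut) to 1.0 (fully open); newtons is the grip in N (None keeps the last); returns when the fingers have stopped.
- robot.hold(seconds).
- kin.ik(position, orientation): joint angles nearest the present ones, or None.
- robot.observe(): the state.
- viewer.read_camera(name): name is "side" or "top"; returns the picture (384x512x3 uint8, red, green, blue); there is no depth.
- viewer.camera_info(name): a dict with "camera_matrix" (3x3 intrinsics, pixels), "R" (3x3) and "t" (3): a world point X has camera coordinates R X + t. Camera axes: x right, y down, z forward; pixel columns grow to the right and rows downward; lengths in mm; the calibration is good to about 2 mm. A picture is of the moment at which its call begins. camera_info takes no time and is no camera call.
A pose or a line that the arm cannot do raises robot.IKError and nothing moves.
- robot.job_done(): hands the job in, once; it reports no verdict.
Trained networks look in the newest picture that a camera, given by its name, has taken for a name from the list of things; names that differ only in an ending like _2 or _b are one class to them, and where a whole thing is asked for, a point or a joint stands for the part that bears it (a point fixed in the world has none). Each returns a list of dicts, best first, with "confidence" (0 to 1); they miss things now and then, are a little off and sometimes report something else, mostly with a low value. They report only what shows in the picture. A call takes as long as a camera call.
- viewer.silhouettes(name, camera): "mask" (384x512 bool, what is visible of it).
- viewer.pinpoint(name, camera): "at" ([x, y, z] in mm, in the coordinates of the camera as it stood for that picture, good to about 4 mm: a listed point, or the origin of a listed thing).
The state is a dict: "t": time; "joints": joint angles; "joint_velocities": joint speeds; "joint_torque": joint torques, N m; "tcp_pos": TCP position; "tcp_rot": TCP orientation; "contact_force": force on the tool from outside, world axes, zero at the start; "wrist_torque": the same for the moment, N m; "grip_width": opening from 0.0 (shut) to 1.0 (fully open).
Only numpy, scipy, OpenCV 4.12 (cv2) and the standard library are available. Lean on these libraries where they do the work, as an engineer would, in place of code of your own. Each camera call takes 0.05 s, during which the arm holds its last target. There are 200 camera calls.

TASK

Clamp the jar in the shaker: tighten the castle nut (clockwise) down on the clamp bar to about 0.25 N m of torque, then turn it on, no further than the next slot, until a slot lines up with the cross hole of the stud, and slide the lock pin by its black knob through that slot into the stud, fully home. The pin must slide in freely, so never force it against the nut; do not overtighten, the lid would crack; leave the two bottles and the jar that stand beside the shaker alone.

Things in the scene. Friction and masses are not known exactly. Their poses are not given: they have to be found in the camera images.
- shaker: White bench shaker (fixed), 240 x 300 mm, 98 mm high; a frosted jar (110 mm across, white lid) stands in its middle. Origin: middle of its underside, on the bench; z up; x from its dial panel to its back; y along the clamp bar. The bar's hinge post at y = +120 mm does not stand above the bar.
- stud_hole (a point): Middle of the 7 mm cross hole in the upright 24 mm threaded stud, 248 mm above the bench, at the shaker's x = 0, y = -90 mm, with the shaker's axes; the hole runs along y. The stud ends 14 mm above this point.
- clamp_bar: Steel bar over the jar along the shaker's y, 40 x 262 x 14 mm; the stud passes through it. Origin: middle of its underside above the jar. Its top, 14 mm higher, is about 218 mm above the bench, some tenths of a mm more or less from jar to jar. On it an aluminium guide block of the lock pin, 20 mm wide, y = -26 to +4 mm, 40 mm above the bar's top.
- castle_nut: Steel castle nut on the stud: hexagon 40 mm over the flats, 36 mm high: lower 24 mm solid, upper 12 mm cut into six teeth by slots 8 mm wide, open at the top, one in the middle of each flat. Origin: on the stud's axis at its underside, just above the bar. x points out through a slot, square to a flat; z up.
- nut_mid (a point): Point on the nut's axis half-way up its 36 mm, with the nut's axes. 61 mm around this axis is free for fingers above the bar's top.
- nut_turn (a joint): Turn of the nut (rad), grows clockwise from above = tightening (1.5 mm a turn). Slots are in line with hole and pin at each whole multiple of pi/3, within 0.07. Starts at 0 to 0.4 and turns loosely (0.03 N m) until it meets the bar, at 0.4 to 3.5, unknown beforehand; from there the torque grows by about 0.4 N m a radian. It stays where left.
- lock_pin: Captive lock pin: 5 mm steel rod along the shaker's y in the guide block, 30 mm above the bar's top, nose towards the nut, with a round black knob (26 mm diameter, 16 mm long) on its far end. Origin: on the pin's axis; on the stud's axis when the pin is drawn back; moves with the pin.
- pin_knob (a point): Centre of the lock pin's black knob, with the shaker's axes. Above the bar 35 mm behind it (the shaker's +y) is free for fingers. Its lowest point is 17 mm above the bar's top.
- pin_slide (a joint): Travel of the lock pin (m) towards the nut (the shaker's -y): 0 drawn back; its nose meets a tooth at about 0.040 if no slot is in line; 0.066 fully home, knob against the guide block, nose in the stud. Slides with about 2 N, stays where left.
- amber_bottle: Amber bottle with black cap, 68 mm across, 144 mm high, beside the shaker; to be left alone. Origin: middle of its underside.
- squeeze_bottle: Frosted squeeze bottle with white cap, 48 mm across, 124 mm high, beside the shaker; to be left alone. Origin: middle of its underside.
- powder_jar: Low jar with white lid, 84 mm across, 74 mm high, beside the shaker; to be left alone. Origin: middle of its underside.

How it is judged:
By the outcome, as a careful person would: the job done as asked, in the order asked, and still so for the second after the job is handed in, with the robot touching nothing.
It also fails if it takes over 72 s, if anything falls off the work surface, if the arm or the gripper's body presses on something with over 40 N, if the wrist force passes 120 N, or if a joint passes its speed limit or range.

## Working session

There is one attempt and no reset: what is moved stays moved. The work goes in short steps, each a Python script; the robot and the scene stay as the last script left them, time stands still between calls to the robot, and variables do not carry over. Pictures are saved under pics/ and viewed, about 8 in all and at most 12, crops included, and the job is handed in when it is done.

```bash
ls; mkdir -p pics; cat > h.py <<'E'
import numpy as np, cv2
from scipy.spatial.transform import Rotation as R
from cell import robot, grip, kin, viewer
def snap(c,f,crop=None,s=1):
    im=viewer.read_camera(c)
    if f:
        o=im[...,::-1]
        if crop: o=o[crop[0]:crop[1],crop[2]:crop[3]]
        cv2.imwrite('pics/'+f,cv2.resize(o,None,fx=s,fy=s,interpolation=cv2.INTER_CUBIC))
    return im
def w(p,c):
    i=viewer.camera_info(c); return np.array(i['R']).T@(np.array(p)-np.array(i['t']))
def px(X,c):
    i=viewer.camera_info(c); q=np.array(i['camera_matrix'])@(np.array(i['R'])@np.array(X)+np.array(i['t'])); return q[:2]/q[2]
E
python3 - <<'E'
from h import *
np.set_printoptions(precision=1,suppress=True)
a=snap('side',None);b=snap('top',None)
cv2.imwrite('pics/a.png',cv2.resize(np.vstack([a,b])[...,::-1],(400,600)) if 0 else np.hstack([a,b])[:,:,::-1][:, :, :])
cv2.imwrite('pics/a.png',cv2.resize(np.hstack([a,b])[...,::-1],(800,300)))
o=robot.observe();print(o['tcp_pos'],o['tcp_rot'],o['t'],o['contact_force'],o['wrist_torque'])
for c in('side','top'):
    i=viewer.camera_info(c);print(c,-np.array(i['R']).T@i['t'],i['R'][2],i['camera_matrix'][0])
    for n in['shaker','stud_hole','clamp_bar','castle_nut','nut_mid','lock_pin','pin_knob','amber_bottle','squeeze_bottle','powder_jar']:
        print(n,[(w(d['at'],c),round(d['confidence'],2)) for d in viewer.pinpoint(n,c)[:2]])
E
```

```text
pics
[190.  621.1 213.8] [ 0.2  1.6 -0.2] 0.1 [-0.2 -0.   0.2] [0.1 0.  0. ]
side [ -10.7 -607.4  651.3] [ 0.6  0.6 -0.5] [373.2   0.  255. ]
shaker [(array([546.2,  73.4,   1.4]), 0.61)]
stud_hole [(array([540.2, -18.9, 250.6]), 0.84)]
clamp_bar [(array([545.5,  72.7, 209.5]), 0.77)]
castle_nut [(array([536.8, -18.8, 221.2]), 0.63)]
nut_mid [(array([546.8,  71.1,   0.4]), 0.59), (array([535.7, -18.2, 234.4]), 0.5)]
lock_pin []
pin_knob [(array([560.1, 149.8, 250.6]), 0.45), (array([547.5, 293.9,  -0.4]), 0.22)]
amber_bottle [(array([546.5, 293.6,   0.5]), 0.64)]
squeeze_bottle [(array([ 403.1, -116.6,   -1.8]), 0.83), (array([537.4, -15. , 236. ]), 0.45)]
powder_jar [(array([ 576.5, -175. ,   -0.9]), 0.69)]
top [ 328.1   15.4 1435.1] [ 0.2  0.  -1. ] [495.4   0.  259.7]
shaker [(array([543.2,  74.7,   4.1]), 0.63)]
stud_hole [(array([534.9, -14.3, 249.2]), 0.81)]
clamp_bar [(array([545.6,  75.1, 207.6]), 0.9)]
castle_nut [(array([536.2, -14.5, 216.2]), 0.74)]
nut_mid [(array([556.7, 149.1, 249.8]), 0.73), (array([535.5, -16.6, 235.1]), 0.54)]
lock_pin []
pin_knob [(array([557.4, 148.8, 251.4]), 0.72)]
amber_bottle [(array([537.2, -14.8, 250.1]), 0.6), (array([545.2, 291. ,  -2. ]), 0.58)]
squeeze_bottle [(array([545. ,  70.6, 207.7]), 0.7), (array([ 400.9, -122.9,   -2.8]), 0.59)]
powder_jar [(array([ 574.3, -168.5,    1.4]), 0.57)]
```

View pics/a.png

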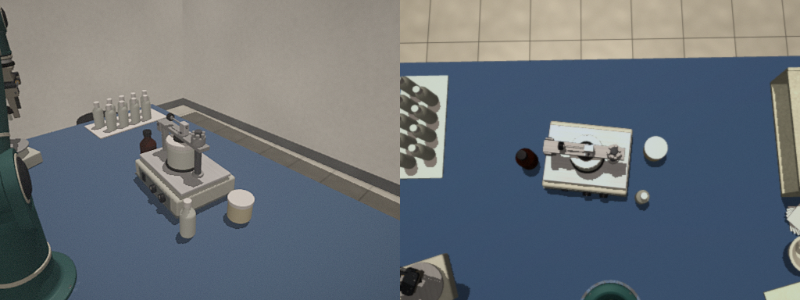

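```bash
python3 - <<'E'
from h import *
a=snap('side',None);b=snap('top',None)
A=np.array([537,-16.5,235]);K=np.array([558,149,250])
tiles=[]
for im,c in((a,'side'),(b,'top')):
    p=px(A,c);k=px(K,c);print(c,p,k)
    for q,h in((p,30),(k,30)):
        u,v=np.round(q).astype(int);t=im[v-h:v+h,u-h:u+h];print((u-h,v-h));tiles.append(cv2.resize(t,(300,300),interpolation=cv2.INTER_CUBIC))
cv2.imwrite('pics/b.png',np.vstack([np.hstack(tiles[:2]),np.hstack(tiles[2:])])[...,::-1])
# masks for orientation
for n in('clamp_bar','castle_nut','lock_pin','shaker'):
    for c in('side','top'):
        for d in viewer.silhouettes(n,c)[:1]:
            m=d['mask'].astype(np.uint8);ys,xs=np.nonzero(m);r=cv2.minAreaRect(np.c_[xs,ys].astype(np.float32));print(n,c,d['confidence'],r)
E
```

```text
side [252.85936193 176.9453472 ] [217.56360884 148.65278479]
(np.int64(223), np.int64(147))
(np.int64(188), np.int64(119))
top [273.99920782 193.62090356] [206.05309592 185.22993833]
(np.int64(244), np.int64(164))
(np.int64(176), np.int64(155))
clamp_bar side 0.86 ((238.28131103515625, 169.48995971679688), (73.36933898925781, 23.991689682006836), 35.36246109008789)
clamp_bar top 0.58 ((235.0692596435547, 191.7538604736328), (103.696533203125, 16.43313980102539), 6.546290874481201)
castle_nut side 0.78 ((254.5, 177.0), (18.0, 17.0), 90.0)
castle_nut top 0.47 ((273.0, 194.0), (20.0, 20.0), 90.0)
lock_pin side 0.52 ((218.50001525878906, 149.5), (9.899494171142578, 8.485280990600586), 45.0)
shaker side 0.72 ((229.23074340820312, 212.3461456298828), (128.96780395507812, 102.61953735351562), 56.3099365234375)
shaker top 0.69 ((237.42079162597656, 204.29208374023438), (112.14069366455078, 91.24491119384766), 5.710593223571777)
```

View pics/b.png

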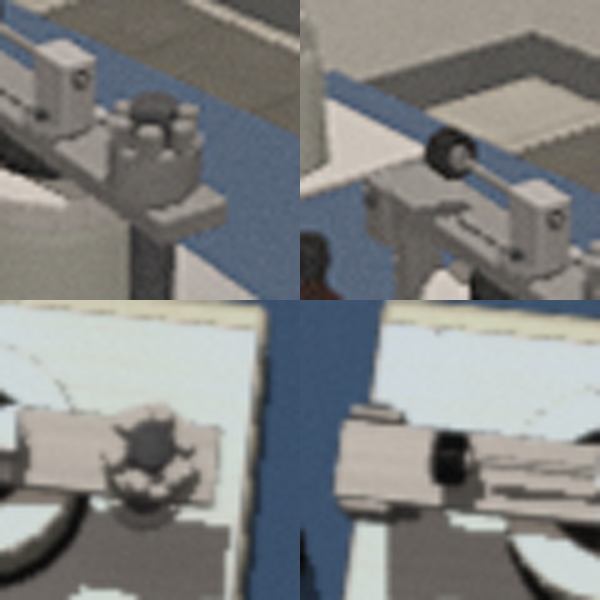

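The nut is at about (274,194) in the top view and (253,177) in the side view. The knob is at about (206,185) and (218,149), and the pin is drawn back. The network points agree with the picture, so next I'll fit the shaker pose jointly and check the IK.

```bash
cat >> h.py <<'E'
def rv(phi): # tool down, jaws along world angle phi
    c,s=np.cos(phi),np.sin(phi)
    return R.from_matrix(np.array([[0,c,s],[0,s,-c],[-1,0,0]])).as_rotvec()
def phi_now(o=None):
    o=o or robot.observe(); y=R.from_rotvec(o['tcp_rot']).as_matrix()[:,1]; return np.arctan2(y[1],y[0])
E
python3 - <<'E'
from h import *
from scipy.optimize import least_squares
np.set_printoptions(precision=4,suppress=True)
M={'stud_hole':(0,-90,248),'castle_nut':(0,-90,218.4),'nut_mid':(0,-90,236.5),'clamp_bar':(0,0,204),'pin_knob':(0,78,248),'shaker':(0,0,0)}
obs=[]
for k in range(4):
    for c in('side','top'):
        snap(c,None)
        for n,m in M.items():
            for d in viewer.pinpoint(n,c):
                p=w(d['at'],c)
                g=np.array([545.5,74,0])+R.from_euler('z',-.114).apply(m)
                if np.linalg.norm(p-g)<18: obs.append((c,n,m,p))
def f(x,cs): return np.concatenate([(R.from_euler('z',x[2]).apply(m)+[x[0],x[1],0]-p)[:2] for c,n,m,p in obs if c in cs])
for cs in(['side'],['top'],['side','top']):
    s=least_squares(f,[545,74,-.11],args=(cs,),loss='soft_l1',f_scale=3);x=s.x
    print(cs,len(s.fun)//2,x,'stud',R.from_euler('z',x[2]).apply((0,-90,0))[:2]+x[:2])
o=robot.observe();print(o['t'],phi_now(o),o['wrist_torque'],o['contact_force'])
S=R.from_euler('z',x[2]).apply((0,-90,0))[:2]+x[:2]
for ph in np.arange(-3.1,3.2,.4):
    print(round(ph,2),kin.ik([*S,222],rv(ph)))
E
```

```text
['side'] 25 [548.9762  72.5781  -0.1368] stud [536.7044 -16.5814]
['top'] 23 [545.8777  73.9124  -0.1108] stud [535.9231 -15.5354]
['side', 'top'] 48 [547.3221  73.2105  -0.1225] stud [536.3235 -16.115 ]
4.4 1.2739431632053173 [-0.0031 -0.0031 -0.0094] [ 0.1748 -0.3386 -0.1639]
-3.1 [-1.0107  0.5937  1.3622  1.9272 -0.6392  1.1617 -2.5025]
-2.7 [-1.0107  0.5937  1.3622  1.9272 -0.6392  1.1617 -2.1025]
-2.3 [-1.0107  0.5937  1.3622  1.9272 -0.6392  1.1617 -1.7025]
-1.9 [-1.0107  0.5937  1.3622  1.9272 -0.6392  1.1617 -1.3025]
-1.5 [-0.7784  0.3564  0.9313  1.918  -0.3327  1.0301 -1.2025]
-1.1 [-0.6945  0.3258  0.8146  1.914  -0.2772  1.0174 -0.8585]
-0.7 [-0.6587  0.3157  0.7668  1.9122 -0.2566  1.0134 -0.4793]
-0.3 [-0.6262  0.3077  0.7241  1.9105 -0.2391  1.0104 -0.097 ]
0.1 [-0.5938  0.3008  0.6821  1.9088 -0.2227  1.0079  0.2863]
0.5 [-0.5611  0.2947  0.6404  1.907  -0.207   1.0057  0.6703]
0.9 [-0.5463  0.2922  0.6217  1.9062 -0.2001  1.0048  1.0633]
1.3 [-0.5139  0.2872  0.5809  1.9044 -0.1854  1.003   1.4485]
1.7 [-0.4806  0.2827  0.5394  1.9024 -0.1709  1.0015  1.8339]
2.1 [-0.4236  0.2765  0.4691  1.8991 -0.1473  0.9995  2.2101]
2.5 [-0.3368  0.27    0.3636  1.8938 -0.1132  0.9975  2.5762]
2.9 [ 0.9074  0.6572 -1.3124  1.8203  0.6811  1.2167  2.2848]
```

```bash
python3 - <<'E'
from h import *
np.set_printoptions(precision=3,suppress=True)
S=[536.3,-16.1]
def st(m):
    o=robot.observe();print(m,round(o['t'],2),np.array(o['tcp_pos']),'F',np.array(o['contact_force']),'T',np.array(o['wrist_torque']),'w',round(o['grip_width']*92,2),'phi',round(phi_now(o),4),'q7',round(o['joints'][6],3))
ph=-.12-.2+2*np.pi/3
robot.servo_line([190,621,340],feed=200)
robot.movep([*S,300],rv(ph));grip(.65,5);st('above')
robot.servo_line([*S,222],feed=80);st('down')
grip(0,5);robot.hold(.3);st('grip5')
snap('top','c.png',(155,225,235,305),8)
E
```

```text
above 8.38 [536.296 -16.139 299.995] F [ 0.058 -1.291  0.598] T [ 0.058  0.008 -0.005] w 59.9 phi 1.7744 q7 1.891
down 9.5 [536.69  -16.158 222.484] F [ 0.    -0.77  -0.695] T [ 0.053  0.008 -0.04 ] w 59.58 phi 1.7743 q7 1.953
grip5 10.16 [537.014 -18.021 222.454] F [ 1.537 -5.229 -1.223] T [-1.001 -0.361  0.046] w 45.77 phi 1.7732 q7 1.953
```

```bash
cat >> h.py <<'E'
np.set_printoptions(precision=3,suppress=True)
def st(m):
    o=robot.observe();print(m,round(o['t'],2),np.array(o['tcp_pos']),'F',np.array(o['contact_force']),'T',np.array(o['wrist_torque']),'w',round(o['grip_width']*92,2),'phi',round(phi_now(o),4),'q7',round(o['joints'][6],3));return o
E
python3 - <<'E'
from h import *
grip(.65,5);st('open')
robot.servo_line([536.5,-19.2,222],feed=50)
grip(0,5);robot.hold(.3);st('g5')
grip(0,15);robot.hold(.3);st('g15')
E
```

```text
open 10.62 [536.228 -15.705 221.986] F [ 0.1   -0.477  0.146] T [0.101 0.045 0.011] w 59.69 phi 1.7749 q7 1.953
g5 11.53 [536.307 -18.291 221.943] F [-1.551  4.51   1.473] T [ 1.223  0.395 -0.044] w 46.01 phi 1.7751 q7 1.96
g15 12.04 [536.319 -18.252 221.96 ] F [-2.563  4.593  1.703] T [1.215 0.377 0.06 ] w 45.43 phi 1.775 q7 1.96
```

View pics/c.png

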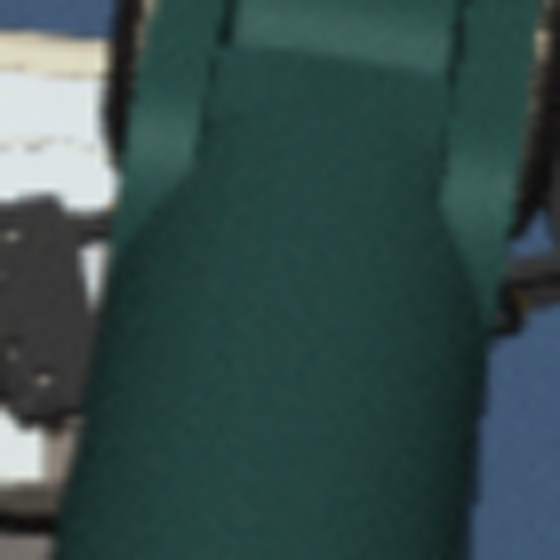

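Width of about 46 mm means the jaws sit on the corners. The slots line up with the shaker's y, so my jaw angle was 30° off. The nut centre is near y = -18.2. I'll open, turn and regrip.

```bash
python3 - <<'E'
from h import *
grip(.65,5)
P=[536.4,-18.2,222]
robot.servo_line(P,feed=30,rotation=rv(2.03));robot.servo_line(P,feed=30,rotation=rv(2.30));st('rot')
for f in(5,15,30):
    grip(0,f);robot.hold(.3);st(f'g{f}')
E
```

```text
rot 13.28 [536.386 -18.374 222.   ] F [ 0.633 -0.154 -0.585] T [ 0.102  0.074 -0.005] w 60.01 phi 2.2958 q7 2.442
g5 13.93 [536.561 -18.384 221.99 ] F [ 1.194 -0.992 -1.054] T [-0.168 -0.253 -0.002] w 45.87 phi 2.2996 q7 2.446
g15 14.45 [536.521 -18.39  221.966] F [ 2.487 -2.257 -2.973] T [-0.372 -0.513 -0.007] w 45.61 phi 2.2999 q7 2.446
g30 14.97 [536.539 -18.357 222.003] F [ 2.431 -2.634 -4.177] T [-0.486 -0.726 -0.042] w 45.4 phi 2.2999 q7 2.446
```

```bash
python3 - <<'E'
from h import *
P=[536.4,-18.3,222]
for ph in(2.42,2.18,2.06):
    grip(.56,5)
    robot.servo_line(P,feed=60,rotation=rv(ph))
    grip(0,10);robot.hold(.15);st(f'{ph}')
E
```

```text
2.42 15.94 [536.552 -18.455 222.044] F [ 1.288 -1.32  -0.316] T [-0.103 -0.161 -0.048] w 45.26 phi 2.4193 q7 2.558
2.18 17.03 [536.528 -18.335 222.005] F [ 0.783 -0.023 -1.444] T [ 0.014 -0.228  0.073] w 45.38 phi 2.1804 q7 2.334
2.06 18.0 [536.472 -18.305 222.023] F [ 0.483 -0.269 -0.164] T [ 0.004 -0.072  0.002] w 45.72 phi 2.0605 q7 2.223
```

```bash
python3 - <<'E'
from h import *
snap('side','d1.png',(145,205,215,295),7)
E
```

```text
(no output)
```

View pics/d1.png

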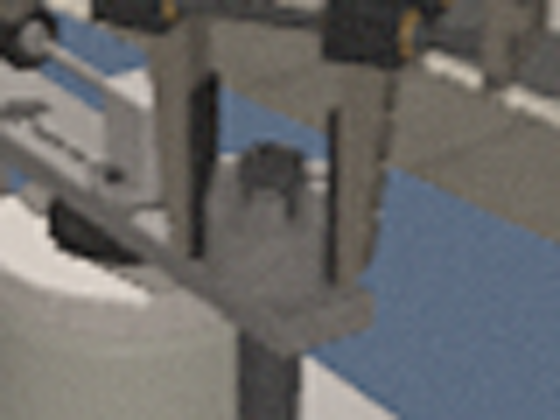

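```bash
cat >> h.py <<'E'
def rd(n=8):
    a=[]
    for _ in range(n):
        o=robot.observe();a.append([o['wrist_torque'][2],o['grip_width']*92,phi_now(o),*o['contact_force']]);robot.hold(.01)
    return np.mean(a,0),np.std(a,0),o
P0=np.array([536.45,-18.35,222.])
def turn_to(ph,ref=2.06): robot.servo_line(P0+[0,0,-.239*(ref-ph)],feed=100,rotation=rv(ph))
E
python3 - <<'E'
from h import *
grip(0,30);robot.hold(.2);m,s,o=rd();print(o['t'],m,s[:2])
for ph in np.arange(2.06-.12,1.3,-.12):
    turn_to(ph);m,s,o=rd();print(round(o['t'],2),round(ph,3),m,s[0],round(o['joints'][6],2))
    if abs(m[0])>.2: break
E
```

```text
18.525 [ 0.032 45.128  2.06   0.892 -0.163 -0.766] [0.03  0.129]
18.86 1.94 [-0.023 45.183  1.943  0.383  0.08  -0.449] 0.03849950359443782 2.11
19.19 1.82 [-0.016 45.343  1.824  0.236  0.257 -0.356] 0.030368487534499094 2.0
19.52 1.7 [-0.025 45.124  1.704  0.051  0.768 -0.013] 0.023020435609068485 1.89
19.86 1.58 [-0.027 45.321  1.584 -0.314  1.036  0.058] 0.024114785260245294 1.78
20.19 1.46 [-0.013 45.28   1.465 -0.56   1.951  0.021] 0.03392913628408103 1.67
20.52 1.34 [-0.012 45.114  1.345  0.075  2.799  0.64 ] 0.020990186927059475 1.56
```

```bash
python3 - <<'E'
from h import *
grip(.65,30)
robot.servo_line([*P0[:2],300],feed=200)
im=np.mean([viewer.read_camera('side').astype(float) for _ in range(6)],0)
np.save('side0.npy',im)
g=cv2.resize(im[150:200,230:280].astype(np.uint8),(400,400),interpolation=cv2.INTER_CUBIC)
g=np.clip(g.astype(float)*1.4,0,255).astype(np.uint8)
C=np.array([536.45,-18.35]);o1=[]
def draw(ph,sh):
    d=g.copy()
    z=254.5
    def p(X): return tuple(np.round((px(X,'side')+sh-[230,150]+.5)*8).astype(int).tolist())
    hx=[p([C[0]+23.1*np.cos(ph+np.pi/6+k*np.pi/3),C[1]+23.1*np.sin(ph+np.pi/6+k*np.pi/3),z]) for k in range(6)]
    for k in range(6):
        cv2.line(d,hx[k],hx[k-1],(255,0,0),1)
        a=ph+k*np.pi/3;e=np.array([np.cos(a),np.sin(a)])
        cv2.line(d,p([*(C+12*e),z]),p([*(C+20*e),z]),(0,255,0),1)
        cv2.line(d,p([*(C+20*e),z]),p([*(C+20*e),z-12]),(255,255,0),1)
    return d
D=np.vstack([np.hstack([draw(1.345,np.zeros(2)),g]),]);D=np.hstack([draw(1.345,np.zeros(2)),g])
cv2.imwrite('pics/e.png',D[...,::-1]);st('x')
E
```

```text
x 21.79 [535.976 -18.324 299.005] F [ 0.697  0.371 -0.656] T [-0.002 -0.023  0.04 ] w 59.9 phi 1.34 q7 1.488
```

View pics/e.png

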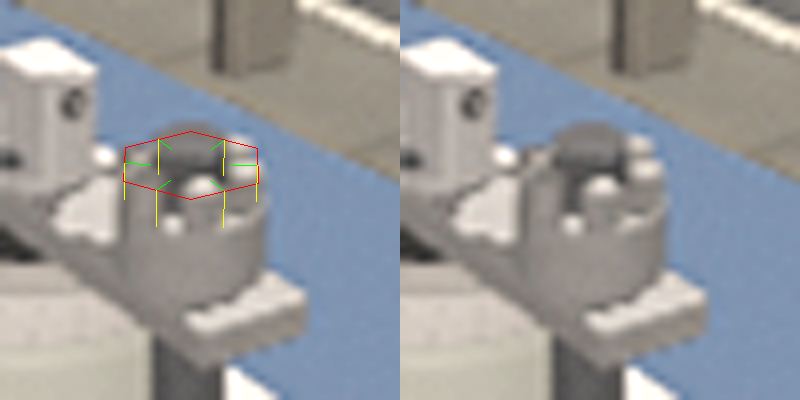

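```bash
cat > fit.py <<'E'
from h import *
SS=6
def polys(th,C,z0):
    P=[]; H=np.pi/3
    u=lambda a:np.array([np.cos(a),np.sin(a)])
    def add(pts,n,m): P.append((np.array(pts,float),np.array(n,float),m))
    def wall(a,b,zl,zh,n,m): add([[*a,zl],[*b,zl],[*b,zh],[*a,zh]],[*n,0],m)
    for k in range(6):
        a=th+k*H; e=u(a); t=u(a+np.pi/2); c0=C+e*20-t*11.547; c1=C+e*20+t*11.547
        wall(c0,c1,z0,z0+24,e,0)
        add([[*(C+12*u(a-H/2)),z0+24],[*c0,z0+24],[*c1,z0+24],[*(C+12*u(a+H/2)),z0+24]],[0,0,1],0)
        e2=u(a+H);t2=u(a+H+np.pi/2)
        p=[C+e*20+t*4,c1,C+e2*20-t2*4,C+e2*11.6-t2*4,C+e*11.6+t*4]
        add([[*q,z0+36] for q in p],[0,0,1],0)
        for i,n in((0,e),(1,e2),(2,-t2),(4,-t)):
            wall(p[i],p[(i+1)%5],z0+24,z0+36,n,0)
    for j in range(16):
        a=j*np.pi/8;wall(C+12*u(a),C+12*u(a+np.pi/8),z0+24,262,u(a+np.pi/16),1)
    add([[*(C+12*u(j*np.pi/8)),262] for j in range(16)],[0,0,1],1)
    return P
def render(th,C,cam,x0,y0,n,z0=218.4):
    i=viewer.camera_info(cam);K,Rm,t=map(np.array,(i['camera_matrix'],i['R'],i['t']));cc=-Rm.T@t
    F=np.zeros((n*SS,n*SS,9),np.float32)
    L=[q for q in polys(th,C,z0) if q[1]@(cc-q[0].mean(0))>0]
    L.sort(key=lambda q:-np.linalg.norm(cc-q[0].mean(0)) +(-1e3 if q[0][:,2].max()<z0+25 and q[1][2]<.5 else -2e3 if q[0][:,2].max()<z0+25 else 0))
    for p,nm,m in L:
        h=(p@Rm.T+t)@K.T;h=(h[:,:2]/h[:,2:]-[x0,y0]+.5)*SS
        f=np.zeros(9);f[4*m]=1;f[4*m+1:4*m+4]=nm;f[8]=1
        msk=np.zeros(F.shape[:2],np.uint8);cv2.fillConvexPoly(msk,np.round(h*16).astype(np.int32),1,shift=4);F[msk>0]=f
    return F.reshape(n,SS,n,SS,9).mean((1,3))
def fit(im,cam,C,ths,sh):
    g=im.mean(2) if im.ndim==3 else im
    u,v=np.round(px([*C,240],cam)).astype(int);n=36;x0,y0=u-n//2,v-n//2;out=[]
    for th in ths:
        F=render(th,C,cam,x0,y0,n);best=(1e9,)
        W=F[...,8]>.97;A=F[W][:,:8]
        for dx in sh:
            for dy in sh:
                M=np.float32([[1,0,dx],[0,1,dy]])
                I=cv2.warpAffine(g[y0-5:y0+n+5,x0-5:x0+n+5].astype(np.float32),M,(n+10,n+10),flags=cv2.INTER_LINEAR|cv2.WARP_INVERSE_MAP)[5:-5,5:-5]
                b=I[W];s=np.linalg.lstsq(A,b,rcond=None)[0];r=np.sqrt(np.mean((A@s-b)**2))
                if r<best[0]: best=(r,dx,dy,F@np.r_[s,0],I)
        out.append((th,*best))
    return out
E
python3 - <<'E'
from fit import *
im=np.load('side0.npy')
o=fit(im,'side',np.array([536.45,-18.35]),np.arange(1.345-.55,1.345+.55,.06),np.arange(-1.5,2.1,.5))
for q in o: print(round(q[0]-1.345,3),round(q[1],2),q[2:4])
b=min(o,key=lambda q:q[1])
f=lambda a:cv2.resize(np.clip(a*1.4,0,255).astype(np.uint8),(390,390),interpolation=cv2.INTER_CUBIC)
cv2.imwrite('pics/f.png',np.hstack([f(b[4]),f(b[5])]))
E
```

```text
-0.55 11.57 (np.float64(-1.5), np.float64(-0.5))
-0.49 11.88 (np.float64(-0.5), np.float64(0.5))
-0.43 11.49 (np.float64(-0.5), np.float64(1.5))
-0.37 11.54 (np.float64(-0.5), np.float64(1.5))
-0.31 11.48 (np.float64(-0.5), np.float64(1.5))
-0.25 12.11 (np.float64(-0.5), np.float64(1.5))
-0.19 11.95 (np.float64(1.5), np.float64(-0.5))
-0.13 11.36 (np.float64(1.5), np.float64(-0.5))
-0.07 10.36 (np.float64(1.5), np.float64(-0.5))
-0.01 10.33 (np.float64(1.5), np.float64(-0.5))
0.05 9.58 (np.float64(0.5), np.float64(-0.5))
0.11 9.0 (np.float64(0.5), np.float64(-0.5))
0.17 8.92 (np.float64(0.5), np.float64(-0.5))
0.23 8.64 (np.float64(-0.5), np.float64(-0.5))
0.29 8.52 (np.float64(-0.5), np.float64(-0.5))
0.35 9.25 (np.float64(-0.5), np.float64(-0.5))
0.41 10.1 (np.float64(-0.5), np.float64(-0.5))
0.47 11.24 (np.float64(-1.5), np.float64(-0.5))
0.53 11.72 (np.float64(-0.5), np.float64(1.5))
```

View pics/f.png

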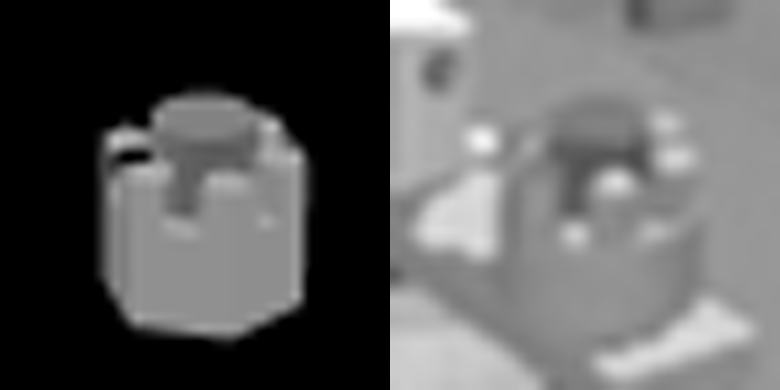

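```bash
python3 - <<'E'
from h import *
P=P0+[0,0,-.2]
robot.servo_line([*P[:2],300],feed=200,rotation=rv(1.63));robot.servo_line(P,feed=120)
st('dn')
for f in(10,40):
    grip(0,f);robot.hold(.2);m,s,o=rd();print(f,o['t'],m,s[:2],o['joints'][6])
E
```

```text
dn 23.03 [536.971 -18.467 222.351] F [ 0.645 -0.483  0.233] T [-0.013  0.013  0.008] w 59.64 phi 1.6297 q7 1.831
10 23.65 [-0.004 45.727  1.63  -0.748  1.235  5.694] [0.022 0.178] 1.8318045425883698
40 24.1333 [-0.02  45.059  1.63  -0.779  1.441  5.849] [0.028 0.124] 1.8317462467181356
```

```bash
python3 - <<'E'
from h import *
import json
m,s,o=rd(10);L=[(m[2],m[0])];print(m)
ph=1.63
while True:
    ph-=.12
    robot.servo_line(P0+[0,0,-.2-.239*(1.63-ph)],feed=100,rotation=rv(ph));m,s,o=rd(10);L.append((m[2],m[0]))
    print(round(o['t'],2),round(ph,3),'T %.3f w %.2f phi %.3f'%tuple(m[:3]),m[3:])
    b=np.median([t for _,t in L[:6]])
    if len(L)>3 and abs(m[0]-b)>.15 or ph<-2.2 or (len(L)>2 and abs(L[-1][1]-b)>.10 and abs(L[-2][1]-b)>.07): break
json.dump(L,open('L.json','w'))
E
```

```text
[-0.028 44.998  1.63  -0.688  1.026  5.583]
24.57 1.51 T -0.044 w 45.12 phi 1.510 [-0.868  0.827  6.312]
24.92 1.39 T -0.020 w 45.11 phi 1.390 [-1.238  0.967  6.317]
25.27 1.27 T -0.039 w 45.08 phi 1.270 [-0.926  1.038  6.102]
25.62 1.15 T -0.020 w 45.07 phi 1.150 [-1.228  1.169  6.312]
25.97 1.03 T -0.020 w 45.11 phi 1.030 [-0.909  1.281  6.423]
26.32 0.91 T -0.033 w 45.17 phi 0.910 [-1.212  1.123  6.445]
26.67 0.79 T -0.023 w 45.04 phi 0.790 [-0.957  1.039  7.041]
27.02 0.67 T -0.021 w 45.02 phi 0.670 [-1.256  1.145  6.823]
27.37 0.55 T -0.015 w 45.19 phi 0.550 [-1.32   0.946  7.176]
27.72 0.43 T -0.051 w 45.05 phi 0.430 [-1.346  1.245  7.121]
28.07 0.31 T -0.038 w 45.10 phi 0.310 [-1.422  1.347  7.027]
28.42 0.19 T -0.055 w 45.11 phi 0.190 [-1.712  1.09   7.225]
28.77 0.07 T -0.089 w 45.14 phi 0.070 [-1.474  1.411  7.472]
29.12 -0.05 T -0.097 w 45.09 phi -0.050 [-1.709  1.149  7.328]
29.47 -0.17 T -0.124 w 45.18 phi -0.170 [-1.709  1.08   7.391]
29.82 -0.29 T -0.136 w 45.08 phi -0.290 [-1.74   1.388  7.666]
```

```bash
python3 - <<'E'
from h import *
import json
L=json.load(open('L.json'))
m,s,o=rd(25);print(m[:3],np.array(o['wrist_torque']),np.array(o['joint_torque']))
ph=-.29
for k in range(3):
    ph-=.1
    robot.servo_line(P0+[0,0,-.2-.239*(1.63-ph)],feed=100,rotation=rv(ph));m,s,o=rd(14);L.append((m[2],m[0]))
    print(round(o['t'],2),'T %.3f w %.2f phi %.3f'%tuple(m[:3]),m[3:],o['joints'][6],o['joint_torque'][6])
json.dump(L,open('L.json','w'))
a=np.array(L)[11:];
print(np.polyfit(a[:,0],a[:,1],1))
im=np.mean([viewer.read_camera('side').astype(float) for _ in range(4)],0);np.save('side1.npy',im)
g=cv2.resize(np.clip(im[145:200,225:285]*1.4,0,255).astype(np.uint8),(600,550),interpolation=cv2.INTER_CUBIC);cv2.imwrite('pics/g.png',g[...,::-1])
E
```

```text
[-0.149 45.144 -0.29 ] [ 0.223  0.345 -0.162] [  0.608 -29.399   9.866 -19.813   0.186  -0.559   0.142]
30.39 T -0.184 w 45.08 phi -0.390 [-1.648  1.548  7.484] 0.07429495835442934 0.18084354232996702
30.76 T -0.206 w 45.16 phi -0.490 [-1.897  1.595  7.785] -0.006375736589085669 0.19660445395857096
31.12 T -0.271 w 45.13 phi -0.591 [-1.868  1.818  7.891] -0.08675141007015671 0.2532981801778078
[ 0.235 -0.096]
```

View pics/g.png

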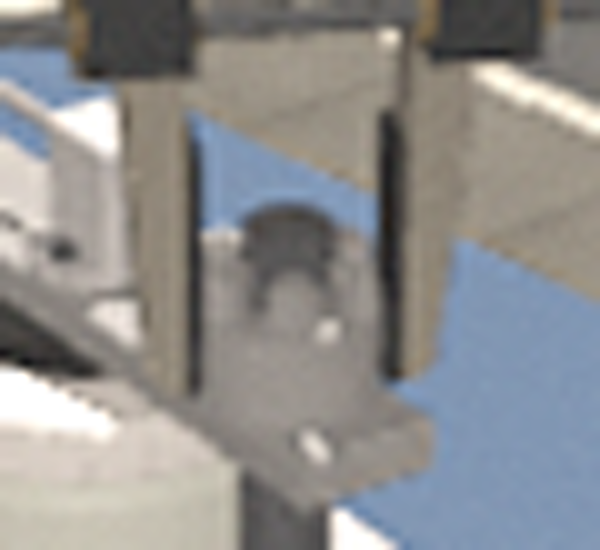

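```bash
cat >> fit.py <<'E'
def fit2(im,cam,C,ths,dxs,dys,umin=0,umax=999,vmax=999):
    g=im.mean(2);u,v=np.round(px([*C,240],cam)).astype(int);n=36;x0,y0=u-n//2,v-n//2;out=[]
    uu=np.arange(n)[None]+x0+0*np.arange(n)[:,None];vv=np.arange(n)[:,None]+y0+0*uu
    for th in ths:
        F=render(th,C,cam,x0,y0,n,218.0);W=(F[...,8]>.97)&(uu>=umin)&(uu<=umax)&(vv<=vmax);A=F[W][:,:8];rs=[]
        for dx in dxs:
            for dy in dys:
                I=cv2.warpAffine(g[y0-5:y0+n+5,x0-5:x0+n+5].astype(np.float32),np.float32([[1,0,dx],[0,1,dy]]),(n+10,n+10),flags=cv2.INTER_LINEAR|cv2.WARP_INVERSE_MAP)[5:-5,5:-5]
                b=I[W];s=np.linalg.lstsq(A,b,rcond=None)[0];rs.append((np.sqrt(np.mean((A@s-b)**2)),dx,dy,F@np.r_[s,0],I))
        out.append((th,*min(rs,key=lambda r:r[0])))
    return out
E
python3 - <<'E'
from fit import *
C=np.array([536.45,-18.35])
im=np.load('side0.npy');im1=np.load('side1.npy')
for nm,I,p0,lim in(('before (slot-1.345)',im,1.345,(0,999)),('same, limited',im,1.345,(246,261)),('now slot+.59',im1,-.59,(246,261))):
    o=fit2(I,'side',C,p0+np.arange(-.5,.55,.07),np.arange(-.5,1.1,.25),np.arange(-1.5,.6,.25),*lim,183)
    print(nm,[(round(q[0]-p0,2),round(q[1],2),q[2],q[3]) for q in o])
E
```

```text
before (slot-1.345) [(np.float64(-0.5), np.float32(12.78), np.float64(-0.5), np.float64(0.5)), (np.float64(-0.43), np.float32(13.35), np.float64(-0.5), np.float64(0.5)), (np.float64(-0.36), np.float32(13.35), np.float64(0.5), np.float64(0.5)), (np.float64(-0.29), np.float32(13.25), np.float64(0.5), np.float64(0.5)), (np.float64(-0.22), np.float32(13.44), np.float64(0.5), np.float64(0.5)), (np.float64(-0.15), np.float32(13.24), np.float64(0.75), np.float64(-0.5)), (np.float64(-0.08), np.float32(12.19), np.float64(0.75), np.float64(-0.5)), (np.float64(-0.01), np.float32(11.32), np.float64(0.75), np.float64(-0.5)), (np.float64(0.06), np.float32(10.13), np.float64(0.5), np.float64(-0.5)), (np.float64(0.13), np.float32(9.73), np.float64(0.5), np.float64(-0.5)), (np.float64(0.2), np.float32(9.04), np.float64(-0.25), np.float64(-0.5)), (np.float64(0.27), np.float32(8.75), np.float64(-0.5), np.float64(-0.5)), (np.float64(0.34), np.float32(9.44), np.float64(-0.5), np.float64(-0.5)), (np.float64(0.41), np.float32(10.68), np.float64(-0.5), np.float64(-0.5)), (np.float64(0.48), np.float32(12.3),
[... 1582 characters left out ...]
.29), np.float64(0.5), np.float64(0.25)), (np.float64(-0.08), np.float32(5.93), np.float64(0.25), np.float64(-0.25)), (np.float64(-0.01), np.float32(6.2), np.float64(-0.25), np.float64(0.25)), (np.float64(0.06), np.float32(6.7), np.float64(-0.25), np.float64(0.5)), (np.float64(0.13), np.float32(7.34), np.float64(-0.5), np.float64(0.5)), (np.float64(0.2), np.float32(8.28), np.float64(-0.5), np.float64(0.5)), (np.float64(0.27), np.float32(8.86), np.float64(-0.25), np.float64(0.5)), (np.float64(0.34), np.float32(9.12), np.float64(0.5), np.float64(0.5)), (np.float64(0.41), np.float32(8.94), np.float64(0.5), np.float64(0.5)), (np.float64(0.48), np.float32(8.91), np.float64(0.5), np.float64(0.5))]
```

```bash
python3 - <<'E'
from fit import *
grip(.65,30)
robot.servo_line([*P0[:2],300],feed=200)
im=np.mean([viewer.read_camera('side').astype(float) for _ in range(8)],0);np.save('side2.npy',im);st('up')
C=np.array([536.45,-18.35])
o=fit2(im,'side',C,-.646+np.arange(-.5,.52,.05),np.arange(-.5,1.1,.25),np.arange(-1.5,.6,.25))
for q in o: print(round(q[0]+.646,2),round(float(q[1]),2),q[2],q[3])
f=lambda a:cv2.resize(np.clip(a*1.4,0,255).astype(np.uint8),(390,390),interpolation=cv2.INTER_CUBIC)
b=min(o,key=lambda q:q[1]);cv2.imwrite('pics/h.png',np.hstack([f(b[4]),f(b[5])]))
E
```

```text
up 32.69 [536.215 -18.44  299.556] F [ 0.023 -0.071 -0.235] T [-0.089  0.119  0.009] w 59.72 phi -0.5903 q7 -0.162
-0.5 9.4 0.5 0.5
-0.45 9.15 0.5 0.5
-0.4 9.14 0.5 0.5
-0.35 8.95 0.5 0.5
-0.3 8.65 0.5 0.5
-0.25 8.02 0.5 0.5
-0.2 7.58 0.5 0.5
-0.15 7.14 0.5 0.5
-0.1 6.94 0.5 0.5
-0.05 7.13 0.25 0.5
-0.0 7.05 -0.25 0.5
0.05 7.73 -0.25 0.5
0.1 8.18 -0.25 0.5
0.15 8.59 -0.5 0.5
0.2 8.55 -0.5 0.5
0.25 9.13 -0.5 0.5
0.3 9.37 -0.5 0.5
0.35 9.73 -0.5 0.5
0.4 10.1 -0.5 0.5
0.45 9.95 0.5 0.5
0.5 9.66 0.5 0.5
```

View pics/h.png

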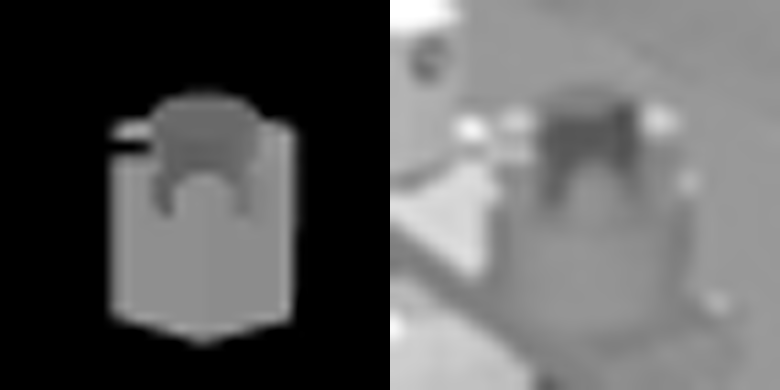

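```bash
python3 - <<'E'
from fit import *
b=cv2.imread('pics/b.png').mean(2)
def ray(u,v,c,z):
    i=viewer.camera_info(c);d=np.array(i['R']).T@np.linalg.inv(i['camera_matrix'])@[u,v,1];o=-np.array(i['R']).T@i['t'];return o+d*(z-o[2])/d[2]
def blob(t,th,c,r):
    yy,xx=np.mgrid[:300,:300];m=(t<th)&(np.hypot(xx-c[0],yy-c[1])<r);w_=(th-t)*m;return (xx*w_).sum()/w_.sum()/5-.4,(yy*w_).sum()/w_.sum()/5-.4,m.sum()
for th in(60,75,90):
    s=blob(b[300:,:300],th+20,(152,450),25);k=blob(b[300:,300:],th,(152,157),32)
    S=ray(s[0]+244,s[1]+164,'top',262);K=ray(k[0]+176,k[1]+155,'top',252);d=K-S
    print('top',s,k,S,K,'yaw',-np.arctan2(d[0],d[1]),np.hypot(*d[:2]))
# profiles in side2
im=np.load('side2.npy').mean(2);C=np.array([536.45,-18.35])
u,v=np.round(px([*C,240],'side')).astype(int);x0,y0=u-18,v-18
obs=im[y0:y0+36,x0:x0+36]
for r in range(12,22): print(r,obs[r,8:28].round(0).astype(int))
for th in(-.15,-.1,-.05,0,.05):
    F=render(-.646+th,C,'side',x0,y0,36,218.0);print(th);
    for r in(15,16,17,18): print(r,(100-45*F[r,8:28,4]).round(0).astype(int))
print('stud c',px([*C,262],'side')[0]-x0, px([*C,250],'side')[0]-x0)
E
```

```text
top (np.float64(nan), np.float64(nan), np.int64(0)) (np.float64(29.62716861433674), np.float64(31.71165466918297), np.int64(1650)) [nan nan nan] [553.961 149.801 252.   ] yaw nan nan
top (np.float64(nan), np.float64(nan), np.int64(0)) (np.float64(29.68299673299673), np.float64(31.733433983433983), np.int64(1902)) [nan nan nan] [553.904 149.665 252.   ] yaw nan nan
top (np.float64(nan), np.float64(nan), np.int64(0)) (np.float64(29.76191514151611), np.float64(31.757799568271246), np.int64(2077)) [nan nan nan] [553.841 149.473 252.   ] yaw nan nan
12 [188 141 122 138 141 125  84  67  59  61  61  59  63  63  55  94 132 135
 126 112]
13 [149 140 125 105 109  96  67  63  64  63  64  65  67  64  55  77 103 107
 105 107]
14 [ 93 122 142 137 151 130  79  70  64  63  64  62  67  62  59  77  93  95
  96 102]
15 [141 141 127 111 119 109  85  71  60  68  81  84  78  61  61  84  94  93
  95 102]
16 [157 136  94  94 100  94  84  73  65  85  92  95  92  80  73  85  96  97
 100 116]
17 [156 151 124  96 105  99  84  72  75  98 104 101  99  93  80  83  96 100
 100 127]
18 [149 152 138  95 106 100  82  
[... 1467 characters left out ...]
 100 100  74  55  55  62  96 100  96  71  55 100 100 100
 100 100]
17 [100 100 100 100 100  92  55  55  59  96 100 100 100 100  75 100 100 100
 100 100]
18 [100 100 100 100 100  95  55  55  62 100 100 100 100 100  78 100 100 100
 100 100]
0.05
15 [100 100 100 100 100 100  99  71  55  55  55  55  55  55  55  92 100 100
 100 100]
16 [100 100 100 100 100 100  88  56  55  56  89 100  99  80  58  92 100 100
 100 100]
17 [100 100 100 100 100 100  70  55  55  84 100 100 100 100  92  92 100 100
 100 100]
18 [100 100 100 100 100 100  70  55  55  92 100 100 100 100  92 100 100 100
 100 100]
stud c 18.34942477822699 18.285737559930368<stdin>:6: RuntimeWarning: invalid value encountered in scalar divide
```

Side view (right half of h.png): the front slots sit at about (552,190) and (628,190), symmetric about the stud. That matches an aligned nut within the measurement error, and torque was about 0.26 N m. Next I'll push the pin gently from behind the knob and watch the force.

```bash
cat >> h.py <<'E'
yaw=-.115;e=np.array([-np.sin(yaw),np.cos(yaw),0]);S3=np.array([536.45,-18.35,0])
def pp(s,z=235): return S3+e*s+[0,0,z]
def fpush(n=4):
    a=[]
    for _ in range(n): a.append(robot.observe()['contact_force']);robot.hold(.01)
    return np.mean(a,0)
E
python3 - <<'E'
from h import *
grip(0,20)
robot.servo_line(pp(195,300),feed=200,rotation=rv(yaw))
robot.servo_line(pp(195),feed=120);robot.hold(.2)
f0=fpush(8);print('f0',f0);st('beh')
s=193;
while s>120:
    s-=1.5 if s>150 else 1
    robot.servo_line(pp(s),feed=40);f=fpush()-f0;o=robot.observe();sa=(np.array(o['tcp_pos'])-S3)@e
    print(round(o['t'],2),s,'at %.1f'%sa,'push %.2f'%(f@e),f.round(1))
    if f@e>5.5: break
    if s<=142: break
E
```

```text
f0 [ 0.07  -0.009 -0.056]
beh 35.72 [559.128 175.454 235.603] F [ 0.079 -0.174 -0.606] T [-0.093  0.072 -0.02 ] w 0.51 phi -0.1149 q7 0.001
36.0 191.5 at 191.3 push 0.04 [-0.4  0.1 -0.3]
36.28 190.0 at 190.0 push -0.28 [-0.5 -0.2  0.4]
36.57 188.5 at 188.4 push 0.12 [-0.2  0.1  0.4]
36.85 187.0 at 186.9 push 0.27 [-0.2  0.3  0.5]
37.13 185.5 at 185.4 push -0.23 [-0.1 -0.2  0.4]
37.42 184.0 at 184.3 push 1.64 [ 0.   1.6 -0.3]
37.7 182.5 at 182.6 push 1.93 [ 0.3  1.9 -0.4]
37.98 181.0 at 180.8 push 1.26 [ 0.   1.3 -0.3]
38.27 179.5 at 179.3 push 1.10 [-0.5  1.2 -0. ]
38.55 178.0 at 177.8 push 1.47 [-0.3  1.5  0.1]
38.83 176.5 at 176.3 push 1.31 [-0.1  1.3 -0.4]
39.12 175.0 at 174.8 push 1.13 [-0.3  1.2 -0.1]
39.4 173.5 at 173.3 push 1.43 [-0.7  1.5  0.5]
39.68 172.0 at 171.8 push 1.41 [-0.5  1.5  0.3]
39.97 170.5 at 170.3 push 1.20 [-0.7  1.3  0. ]
40.25 169.0 at 168.8 push 1.23 [-1.   1.4 -0.2]
40.53 167.5 at 167.3 push 1.46 [-1.   1.6 -0.1]
40.82 166.0 at 165.8 push 1.48 [-0.9  1.6  0.2]
41.1 164.5 at 164.3 push 1.34 [-0.4  1.4 -0. ]
41.38 163.0 at 162.8 push 1.44 [-0.6  1.5 -0.2]
41.67 161.5 at 161.3 push 0.89 [-0.9  1.  -0.6]
41.95 160.0 at 159.8 push 1.56 [-0.9  1.7 -0.3]
42.23 158.5 at 158.3 push 0.77 [-1.2  0.9 -0. ]
42.52 157.0 at 156.8 push 1.07 [-0.4  1.1 -0.4]
42.8 155.5 at 155.3 push 1.15 [-1.1  1.3 -0.3]
43.08 154.0 at 153.8 push 1.61 [-0.7  1.7 -0. ]
43.37 152.5 at 152.3 push 1.16 [-0.2  1.2  0.2]
43.65 151.0 at 150.8 push 1.93 [-1.   2.1 -0.2]
43.93 149.5 at 149.3 push 1.18 [-0.8  1.3  0.1]
44.22 148.5 at 148.4 push 1.76 [-1.2  1.9 -0.2]
44.5 147.5 at 147.4 push 1.49 [-0.8  1.6 -0.2]
44.78 146.5 at 146.4 push 1.63 [-1.   1.8  0.1]
45.07 145.5 at 145.4 push 1.49 [-1.2  1.6  0.4]
45.35 144.5 at 144.4 push 1.55 [-1.4  1.7  0.3]
45.63 143.5 at 143.4 push 0.97 [-0.5  1.  -0.1]
45.92 142.5 at 142.3 push 1.76 [-1.   1.9  0.3]
46.2 141.5 at 141.4 push 1.51 [-1.   1.6 -0.3]
```

```bash
python3 - <<'E'
from h import *
s=141.5;f0=np.array([.07,0,-.06])
while s>114:
    s-=1 if (s>138 or s<123) else 1.5
    robot.servo_line(pp(s),feed=40);f=fpush()-f0;o=robot.observe();sa=(np.array(o['tcp_pos'])-S3)@e
    print(round(o['t'],2),s,'at %.1f'%sa,'push %.2f'%(f@e),f.round(1))
    if f@e>(4.5 if s>121 else 8): break
E
```

```text
46.48 140.5 at 140.4 push 1.73 [-0.8  1.8  0.6]
46.77 139.5 at 139.3 push 1.49 [-1.3  1.7  0.2]
47.05 138.5 at 138.4 push 1.58 [-1.   1.7 -0. ]
47.33 137.5 at 137.3 push 1.46 [-0.8  1.6 -0.1]
47.62 136.0 at 135.7 push 1.45 [-0.9  1.6 -0.1]
47.9 134.5 at 134.3 push 1.08 [-1.   1.2 -0. ]
48.18 133.0 at 132.8 push 1.15 [-0.9  1.3 -0.1]
48.47 131.5 at 131.3 push 1.16 [-1.4  1.3 -0.4]
48.75 130.0 at 129.8 push 1.02 [-1.   1.2 -0.4]
49.03 128.5 at 128.3 push 1.01 [-0.8  1.1  0.3]
49.32 127.0 at 126.8 push 1.07 [-0.6  1.2  0.3]
49.6 125.5 at 125.3 push 1.14 [-0.9  1.2 -0.2]
49.88 124.0 at 123.8 push 1.37 [-1.   1.5 -0.3]
50.17 122.5 at 122.3 push 1.26 [-0.7  1.3 -0.6]
50.45 121.5 at 121.4 push 1.53 [-1.1  1.7 -0.1]
50.73 120.5 at 120.4 push 1.32 [-0.7  1.4  0.1]
51.02 119.5 at 120.3 push 5.06 [-0.5  5.2  0.6]
51.3 118.5 at 120.3 push 6.36 [-0.5  6.5 -0.1]
51.58 117.5 at 120.3 push 9.14 [-0.   9.2  0.1]
```

```bash
python3 - <<'E'
from h import *
robot.servo_line(pp(132),feed=60);robot.servo_line(pp(132,330),feed=200);robot.servo_line(pp(220,380),feed=250)
im=np.mean([viewer.read_camera('side').astype(float) for _ in range(3)],0)
g=cv2.resize(np.clip(im[140:195,205:285]*1.3,0,255).astype(np.uint8),(800,550),interpolation=cv2.INTER_CUBIC);cv2.imwrite('pics/i.png',g[...,::-1])
for c in('side','top'):
    snap(c,None);print(c,[((w(d['at'],c)-S3)@e,d['confidence']) for d in viewer.pinpoint('pin_knob',c)[:2]])
st('end')
E
```

```text
side [(np.float64(104.26577853367782), 0.55)]
top [(np.float64(105.97717386930765), 0.64)]
end 53.51 [561.593 199.279 379.851] F [ 0.477  0.252 -0.178] T [-0.131  0.048 -0.   ] w 0.17 phi -0.1164 q7 -0.129
```

View pics/i.png

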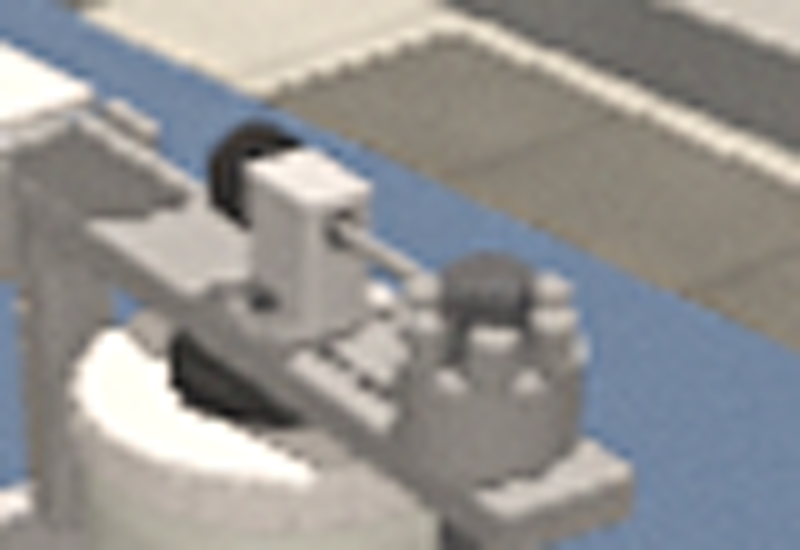

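The knob at (255,170) sits against the guide block, and the rod runs from (345,230) to (425,270), through the nut's slot into the stud. The arm is clear of everything, so I'll hand in.

```bash
python3 -c "
from h import *
robot.job_done()"
```

```text
the job is handed in; nothing more can be done
```

I tightened the nut clockwise to about 0.26 N m and slid the lock pin fully home. The job is handed in; the arm touched nothing at the end, and about 54 s of the 72 s were used.

**Nut:**
- The wrist torque read 0.27 N m at the last step, and the joint-7 torque agreed at 0.25 N m.
- A slot was already in line there as far as the camera could tell, with estimates from -0.1 to +0.03 rad and a tolerance of 0.07. I turned it no further.

**Pin:**
- I pushed it by the knob at a steady 1–2 N, with no rise where a tooth would have stopped it.
- It met a hard stop at the position expected for home, after about 65 mm of travel against the nominal 66 mm. I pressed up to about 9 N there to confirm it.
- The final picture shows the knob against the guide block and the rod through the slot into the stud.

**Checks that disagreed:**
- **Jaw width:** the gripper read about 45 mm on the nut at every angle, not the 40 mm over the flats. I never confirmed that the jaws sat on the flats, so the slot angle came from the camera.
- **Early test grips:** the first ones, at the wrong jaw angle, may have turned the loose nut slightly.
- **Torque slope:** it was about 0.2 N m per rad at first and about 0.4 only near the end, so the exact angle where the nut met the bar is uncertain.
- **Knob position:** the network put it 104–106 mm from the stud's axis; fully home would be about 102 mm. That is within its error.

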